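Index a sample carousel one station and hold the jar up level

ROBOT

A 6-joint arm with a two-finger parallel gripper is mounted at the origin on a cart in front of the work surface, level with it; the furniture and walls round the work are solid. World frame = base frame: x ahead of the robot, y to its left, z up, the work surface at z = 0. Lengths are in m, angles in rad, forces in N, time in s.
With the tool pointing down it reaches from about 0.3 to 0.75 m from the base axis. Payload 8.5 kg.
Tool frame: the origin (TCP) lies where the fingers leave the gripper's body, on its centre line; the fingertips stand 73 mm ahead of it and the grasp point (between the pads) lies 54 mm ahead of it (pinch_z is the distance from the TCP to the grasp point, in m); z points along the fingers, y is the line along which they close (so a half turn about z gives the same grasp; the last joint's range is limited). The gripper opens to 85 mm and grips with 20 to 120 N. Pads are 22 mm wide; open, the fingers measure 114 mm over their backs; the gripper's body (76 mm by 85 mm) begins 54 mm behind the grasp point. The pads swing forward as they close: fully open they stand 13 mm farther back than shut.
Start: joints at [-1.428, 0.381, 1.297, -0, 1.464, -0.215], TCP at [0.193, -0.515, 0.304] pointing down, gripper open.
Joint ranges: [-3.11, 3.11], [-0.89, 2.33], [0.22, 2.48], [-1.42, 4.56], [0.17, 2.85], [-2.88, 2.88]. Speed limits (rad/s): [2.39, 2.39, 3.14, 3.14, 3.14, 3.14].

INTERFACE

Orientations are given as a 3x3 rotation matrix whose columns are the frame's x, y, z axes.
In Python, from bench import * gives the robot as it stands.
- The arm moves only by the tool apply_moves, never from a script. Its argument "plan" is a list of rows, each a list of 3 entries, a list of its own where there are three numbers: the closure, from -1 (fully open) to 1 (shut), so that 0 is half open, then the shift along the tool's x, y, z in cm, then the turn about the tool's z in degrees. A call has 1 to 20 rows; each row is the pose to reach, as a shift and turn from the pose commanded when the call began, along the tool's axes at that moment; what a row does not reach only later rows make up. A row lasts 1/12 s, in which the tool goes at most 41.7 mm and 7.16 degrees, less where a joint would pass 70% of its speed; a pose out of reach is approached as far as the arm can. A call with a gripper value outside its range is refused whole. The fingers move at their own pace and stop on an object; "grip_force" is the grip in N (left out, the last holds). Time passes only in rows, so rows that repeat a pose let the fingers close. It gives the time, the measured TCP pose, the force, the opening and the grip force at its end, in the units of the state.
- state(): the state, without advancing time (a new reading comes with each control period).
- get_image(name): name is "scene" or "top" or "wrist"; returns a dict with "color" (384x512x3 uint8, blue, green, red), "z_map" (384x512 float32, m along the optical axis (not along the pixel's ray), 0 where there is no reading), "camera_matrix" (3x3 intrinsics, pixels), "k1" (the pictures are not rectified: a ray, as slopes to the right and down, at radius r is drawn at 1 + k1 r^2 times it, then the intrinsics apply), "R" (3x3) and "t" (3): a world point X has camera coordinates R X + t. Camera axes: x right, y down, z forward; pixel columns grow to the right and rows downward; lengths in m; the calibration is good to about 2 mm. A picture is of the moment at which its call begins.
- close_job(): hands the job in; it is judged then, once.
The state is a dict: "time": time; "qpos": joint angles; "joint_velocities": joint speeds; "effort": joint torques, N m; "tcp_pos": TCP position; "eef_rot": TCP orientation; "contact_force": force on the tool from outside, world axes, zero at the start; "ft_torque": the same for the moment, N m; "finger_gap": finger opening in m; "gripper_force": force on a finger pad.
Only numpy, scipy, OpenCV 4.12 (cv2) and the standard library are available. Lean on these libraries where they do the work, as an engineer would, in place of code of your own. Each camera call takes 0.05 s, during which the arm holds its last target. There are 200 camera calls.

TASK

A sample jar stands on the indexing carousel under its overhead retaining rail, one station to the left or to the right of the gap in that rail. Turn the carousel by its upright knob one click, so that the jar comes to rest in its nest at the gap; then, leaving the carousel in that click and the other parts in their nests, take the jar and lift it straight up about 15 cm out of its nest. Finish while still holding the jar there in the gripper, upright and steady above its nest and touching nothing else.

Things in the scene. Friction and masses are not known exactly. Their poses are not given: they have to be found in the camera images.
- carousel: Fixed base of the table-top indexing carousel; place and yaw vary. Origin: centre of its underside on the table, z up; its -x axis points from the centre to the gap in the rail (roughly to the robot). Grey round base 196 mm across, 20 mm high; a fixed steel column 26 mm across in the centre rises to z = 126 mm.
- rail_back (a point): Top of the fixed retaining rail at its back, z = 118 mm. Steel rod 8 mm thick bent to a level arc of 85 mm radius about the column, underside at z = 110 mm, over the nests at sides and back, on three rods from the column; open for 45 degrees on each side of the carousel's -x (the gap). No part under it can be lifted out.
- dial (a joint): Angle of the turntable about the carousel's centre, rad, positive counter-clockwise from above; starts at 0. Sprung detents at -1.047, 0, +1.047, end stops at -1.15 and +1.15. Leaving a detent the spring resists with up to about 1.5 N at the knob; past 0.55 rad it pulls into the next detent and settles there if let go. Aluminium disc 234 mm across, top at z = 32 mm.
- knob (a point): Point on the axis of the upright black knob that turns the turntable, at its grip height (z = 75 mm). The knob turns with the turntable, 160 mm from its centre, at dial 0 straight in front of the gap (carousel -x). Round, 22 mm across over z = 41 to 83 mm, top at z = 88 mm, foot 28 mm across; it stands on a tab 30 mm wide whose top is at z = 31 mm.
- gap_station (a point): Fixed point at the gap: centre of the floor of the nest indexed there (z = 32 mm, 85 mm from the carousel's centre along its -x). Six nests 60 degrees apart turn with the turntable at that radius: grey rings 54 mm inside, 62 mm outside, 14 mm high above the disc. At dial 0 an empty nest is at the gap.
- jar: The sample jar to lift, the only jar on the carousel: round, 46 mm across up to 54 mm above its underside, above that a screw lid 43 mm across, 68 mm high in all, 0.08 to 0.2 kg. Origin: centre of its underside, z up. It stands in the nest 60 degrees to one side or the other of the gap, with about 4 mm of play all round.
- cap: Bystander: low flip-top cap, 48 x 44 x 30 mm, standing in the nest 60 degrees on the other side of the gap. Origin: centre of its underside. Stays in its nest.
- ferrule_part: Bystander: metal ferrule, round flange 50 mm across with a short tube, 30 mm high, in the rearmost nest, farthest from the gap. Origin: centre of its underside. Stays in its nest.
- tape: Bystander: tape measure, 33 x 69 x 60 mm, on the table at the right of the carousel. Origin: centre of its underside.
- roll: Bystander: roll of masking tape lying flat, 100 mm across, 24 mm high, on the table at the right of the carousel. Origin: centre of its underside.
- loose_cap: Bystander: open cap 48 x 44 x 30 mm on the table at the left of the carousel. Origin: centre of its underside.
Mind the look-alikes: they are no part of the job. What is shaped like the jar but green is not meant.

How it is judged:
On the way:
1. the carousel rests in the click that brings the jar, still standing in its nest, to the gap ((value of joint dial between 0.987 and 1.107 rad or value of joint dial between -1.107 and -0.987 rad) and horizontal distance between jar and gap_station below 0.015 m and velocity of joint dial between -0.1 and 0.1 rad/s and height (world z) of jar between 0.025 and 0.04 m and angle between jar's own z axis and vertical below 0.2 rad), for 0.3 s.
At the end, for the whole second after the job is handed in: Jar held in the fingers 100 to 220 mm above its nest floor, within 50 mm sideways of the gap station, upright within 0.10 rad, at rest (0.02 m/s, 0.1 rad/s), neither jar nor robot touching the carousel; dial within 0.06 rad of the detent; cap and ferrule standing in their nests ((value of joint dial between 0.987 and 1.107 rad or value of joint dial between -1.107 and -0.987 rad) and height (world z) of jar between 0.132 and 0.252 m and horizontal distance between jar and gap_station below 0.05 m and angle between jar's own z axis and vertical below 0.1 rad and linear speed of jar below 0.02 m/s and angular speed of jar below 0.1 rad/s and contact force between jar and the fingers above 2 N and contact force between jar and carousel below 0.05 N and contact force between each of the arm, the fingers and carousel below 0.5 N and height (world z) of cap between 0.025 and 0.04 m and angle between each of cap, ferrule_part's own z axis and vertical below 0.2 rad and height (world z) of ferrule_part between 0.025 and 0.04 m); the arm keeps its last pose, push and grip.
It fails at once if another part of the carousel is lifted or tipped out of its nest (height (world z) of any of cap, ferrule_part above 0.055 m or angle between any of cap, ferrule_part's own z axis and vertical above 0.5 rad).
It fails at once if the jar is tipped over (angle between jar's own z axis and vertical above 0.5 rad).
It fails at once if a bystander on the table is disturbed (distance of any of tape, roll, loose_cap from where it was at the start of the episode above 0.03 m).
It also fails if it takes over 43 s, if anything falls off the work surface, if the arm or the gripper's body presses on something with over 40 N, if the wrist force passes 120 N, or if a joint passes its speed limit or range.

## Working session

There is one attempt and no reset: what is moved stays moved. The work goes in short steps, Python scripts to look and compute and a tool call to move; the robot and the scene stay as the last step left them, time stands still between calls to the robot, and variables do not carry over. Pictures are saved under pics/ and viewed, at most 10 in all, crops included, and the job is handed in when it is done.

Besides the shell and the picture viewer there is one more tool, called after "Request:" as a command line: name --argument value ..., lists and objects as JSON in quotes. apply_moves: Moves the arm, as the interface text tells. Its arguments: {"type":"object","properties":{"plan":{"type":"array","items":{"type":"array"}},"grip_force":{"type":"number"}},"required":["plan"]}

```bash
mkdir -p pics; cat > h.py <<'E'
from bench import *
import numpy as np, cv2
def cloud(im):
    K=im["camera_matrix"];z=im["z_map"];h,w=z.shape
    v,u=np.mgrid[:h,:w].astype(float)
    p=und(im,u.ravel(),v.ravel())
    c=np.c_[p,np.ones(len(p))]*z.reshape(-1,1)
    return ((c-im["t"])@im["R"]).reshape(h,w,3)
def und(im,u,v):
    d=np.array([im["k1"],0,0,0],float)
    return cv2.undistortPoints(np.c_[u,v].reshape(-1,1,2).astype(float),np.array(im["camera_matrix"],float),d).reshape(-1,2)
def ray(im,u,v,h):
    p=und(im,[u],[v])[0];d=np.array([p[0],p[1],1])@im["R"];o=-im["R"].T@im["t"]
    return o+d*(h-o[2])/d[2]
E
python3 - <<'E'
from h import *
s=get_image("scene");t=get_image("top")
cv2.imwrite("pics/a.png",s["color"]);cv2.imwrite("pics/b.png",t["color"])
np.save("top.npy",t,allow_pickle=True);np.save("scene.npy",s,allow_pickle=True)
for i in(s,t):print(-i["R"].T@i["t"],i["k1"],(i["z_map"]>0).mean())
print(state())
E
```

```text
[-0.35033997  0.45994882  1.09993229] -0.10748874672704818 0.9961598714192709
[0.34473951 0.04305344 1.41512727] -0.09874706089560464 0.9955596923828125
{'time': 0.1, 'qpos': array([-1.42831716e+00,  3.81123369e-01,  1.29814720e+00,  2.78939711e-06,
        1.46358731e+00, -2.15241205e-01]), 'joint_velocities': array([-1.51933209e-03, -2.13893949e-03, -5.13950102e-03, -1.00259410e-04,
       -5.20618492e-05, -2.15905567e-03]), 'effort': array([ 4.82232717e-03, -4.49224126e+01, -2.31655723e+01, -9.78421849e-05,
        3.68826135e-03, -2.57494565e-05]), 'tcp_pos': array([ 0.19258174, -0.51500726,  0.30338902]), 'eef_rot': array([[ 9.36697575e-01,  3.50139432e-01, -1.76913638e-04],
       [ 3.50139371e-01, -9.36696777e-01,  1.25279837e-03],
       [ 2.72939675e-04, -1.23543762e-03, -9.99999200e-01]]), 'contact_force': array([-0.39320777, -0.05456579, -0.2862022 ]), 'ft_torque': array([ 0.01797755,  0.01055829, -0.04508175]), 'gripper_force': 0.0, 'finger_gap': 0.08545753305120578}
```

View pics/a.png

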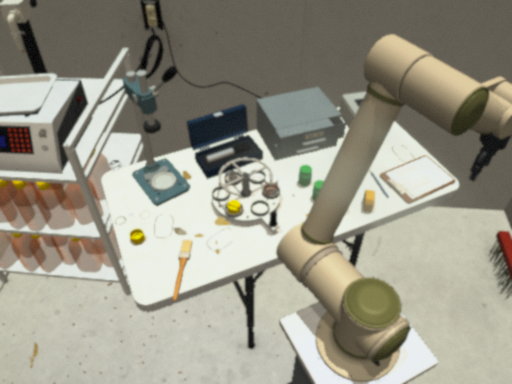

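View pics/b.png

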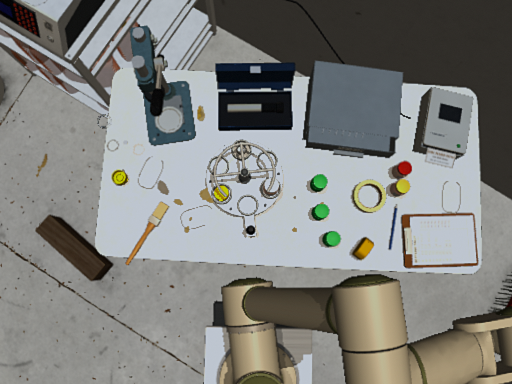

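The top view shows the carousel with its column near (245,176), the knob at (251,230), the yellow cap in the left nest (221,194), and something in the right nest (270,187). I'll measure these and zoom in.

```bash
python3 - <<'E'
from h import *
t=np.load("top.npy",allow_pickle=True).item();s=np.load("scene.npy",allow_pickle=True).item()
a=cv2.resize(t["color"][130:245,190:300],None,fx=5,fy=5,interpolation=cv2.INTER_CUBIC)
cv2.imwrite("pics/c.png",a)
C=cloud(t)
for n,(u,v) in dict(col=(245,176),knob=(251,230),cap=(221,194),right=(270,187)).items():
    print(n,C[v,u].round(3))
P=C.reshape(-1,3);img=t["color"].reshape(-1,3).astype(int)
near=(abs(P[:,0]-C[176,245,0])<.2)&(abs(P[:,1]-C[176,245,1])<.13)
k=near&(P[:,2]>.06)&(P[:,2]<.1)
# knob cluster: lowest x
kk=k&(P[:,0]<C[230,251,0]+.02)&(P[:,0]>C[230,251,0]-.03);print("knob",kk.sum(),P[kk].mean(0).round(4),P[kk].min(0).round(3),P[kk].max(0).round(3))
# disc level: circle via enclosing
d=near&(P[:,2]>.024)&(P[:,2]<.055);print(d.sum())
c,r=cv2.minEnclosingCircle(P[d&(P[:,0]>C[230,251,0]+.05)][:,:2].astype(np.float32));print("disc",c,r)
rl=near&(P[:,2]>.105)&(P[:,2]<.135);c,r=cv2.minEnclosingCircle(P[rl][:,:2].astype(np.float32));print("rail",c,r)
for r in range(150,240,4):
    print("".join("%4d"%(1000*C[r,u,2]) for u in range(205,290,4)))
E
```

```text
col [0.582 0.052 0.123]
knob [0.432 0.031 0.089]
cap [0.537 0.121 0.064]
right [ 0.553 -0.019  0.118]
knob 49 [0.4355 0.0331 0.0852] [0.426 0.022 0.061] [0.447 0.043 0.093]
4064
disc (0.6448391675949097, 0.03215058147907257) 0.17150776088237762
rail (0.5955219864845276, 0.055529262870550156) 0.08874572813510895
  -1   5   0  -2  25 118  31  31  57 114  59  33  33  29 111 119  32   3  -3   0   2   0
  -7   6   2  28 122  30  35  43  38 117  41  50  31  30  33  30 114  42   0   1  -3  -1
   3  -4  41 118  30  51  28  29  41  45  50  34  30  44  29  33 120  31  33   3  -3   5
   0  48  32 115  29  35  33  30  28  35  29  33  28  43  35  33  32 116  32  -3   0   1
   0  46  31  28  32  36  31  34  33  32  28  31  31  30  34  28  30 121  32   0  -2  -1
   0  43  32  27  25  30  31  33  33 120 132  38 117 119 115 116 118 118  32  31   0  -1
   1  33 113 117 118 117 117 116 115 119 123  43  28  33  27  28  35 116  29  32   0  -5
  -3  36  30  29  32  35  31  31  35  67  85  42  32  29  34  40  98 117  39  28  -5   3
   0  29  34 113  34  33  31  33  33  45  46  32  27  33  27  96 101 119 10
[... 559 characters left out ...]
2   1   0  33  31  30  34  32  35  26  30  37  34   2   0   0  -2  -1  -1   0
   0   1  -3   4  -4  -2  -4  28  34  33  43  45  28  -1  -3   0   2   1  -4   0   3  -1
  -2   7   2   0  -3  -1   1  -4   3   2  36  25  34  -1  -2  -2   0  -6   0   0   1  -3
   0  -2   0   4   0   4   0   0   0   3  28  24  31   0  -2   2   2  -4  -2  -1   4   0
   0   5   0   0  -3   2  -9  -1  -1   4  30  85  29   0   5   6   5   0   0   0   0  -5
  -3  -4   2   0   0   0  -3  -3   0  -1  -2  87  90  -3   5  -2   2   1   2  -1   01415
  -2   3  -4   5   5  -1   2  -1  -4  -3   4  36  29  -2   1   1   0  -3   2  -2   2   0
  -2   0  -2   3   1  -1   2   4   3   0  -3   1  -5  -1  -1  -2   1   3   0  -1   2   1
```

View pics/c.png

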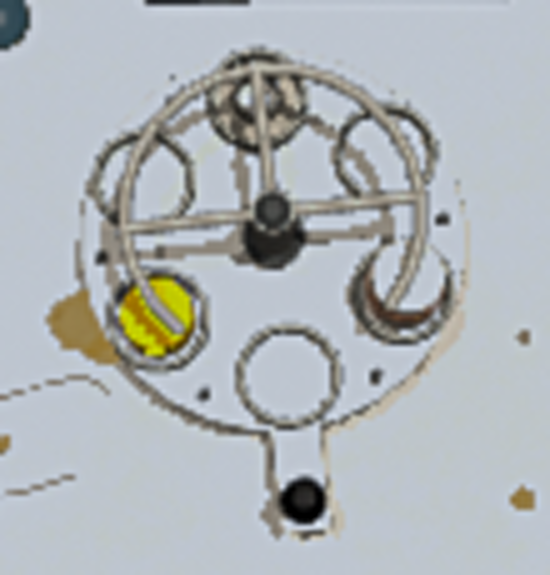

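The jar has the white lid in the right nest: its top is at 0.100 m, which matches 32 + 68 mm. The carousel therefore turns clockwise to dial −1.047, and the knob goes left. Next I refine the centre and yaw and work out the move to the knob.

```bash
cat >> h.py <<'E'
def mv(target,yang,st=None):
    """shift(cm, tool axes) and turn(deg about tool z) to TCP target with tool-y heading yang(deg)"""
    st=st or state();R=st["eef_rot"];a=np.degrees(np.arctan2(R[1,1],R[0,1]))
    print("shift",(100*R.T@(np.array(target)-st["tcp_pos"])).round(2),"turn",round(-((yang-a+180)%360-180),1),"tcp",st["tcp_pos"].round(4),"yang",a.round(1))
E
python3 - <<'E'
from h import *
t=np.load("top.npy",allow_pickle=True).item();C=cloud(t)
g=lambda x,y:(190+(x+.5)/5-.5,130+(y+.5)/5-.5)
col=ray(t,*g(272,210),.126);knob=ray(t,*g(303,499),.088);gn=ray(t,*g(288,377),.046)
print(col,knob,np.linalg.norm((col-knob)[:2]),"gapring",gn,np.linalg.norm((col-gn)[:2]))
P=C.reshape(-1,3)
m=(np.hypot(*(P[:,:2]-col[:2]).T)<.15)
rl=m&(P[:,2]>.11)&(P[:,2]<.125);q=P[rl];r=np.hypot(*(q[:,:2]-col[:2]).T);q=q[r>.075]
A=np.c_[2*q[:,:2],np.ones(len(q))];x=np.linalg.lstsq(A,(q[:,:2]**2).sum(1),rcond=None)[0];print("railfit",x[:2],np.sqrt(x[2]+x[0]**2+x[1]**2))
c=(col[:2]+x[:2])/2;d=(c-knob[:2]);yaw=np.arctan2(d[1],d[0]);print("c",c,"yaw",np.degrees(yaw))
mv([*knob[:2],.2],90+np.degrees(yaw))
mv([*knob[:2],.126],90+np.degrees(yaw))
E
```

```text
[0.5937114  0.05527183 0.126     ] [0.43391538 0.03320722 0.088     ] 0.16131216977003393 gapring [0.50871396 0.04368154 0.046     ] 0.08578402809078563
railfit [0.59446438 0.05520655] 0.08422359952416165
c [0.59408789 0.05523919] yaw 7.8319706529675726
shift [ 41.8  -42.89  10.4 ] turn -167.3 tcp [ 0.1926 -0.515   0.3034] yang -69.5
shift [ 41.8  -42.88  17.8 ] turn -167.3 tcp [ 0.1926 -0.515   0.3034] yang -69.5
```

Request:
apply_moves --plan '[[-0.1, [2.1, -2.1, 0], -7], [-0.1, [4.2, -4.3, 0], -14], [-0.1, [6.3, -6.4, 0], -21], [-0.1, [8.4, -8.6, 0], -28], [-0.1, [10.5, -10.7, 0], -35], [-0.1, [12.5, -12.9, 0], -42], [-0.1, [14.6, -15, 0], -49], [-0.1, [16.7, -17.2, 0], -56], [-0.1, [18.8, -19.3, 0], -63], [-0.1, [20.9, -21.4, 0], -70], [-0.1, [23, -23.6, 0.5], -77], [-0.1, [25.1, -25.7, 1], -84], [-0.1, [27.2, -27.9, 2], -91], [-0.1, [29.3, -30, 3], -98], [-0.1, [31.4, -32.2, 4], -105], [-0.1, [33.4, -34.3, 5], -112], [-0.1, [35.5, -36.5, 6], -119], [-0.1, [37.6, -38.6, 7], -126], [-0.1, [39.7, -40.7, 8], -133], [-0.1, [41.8, -42.9, 9], -140]]'

```text
time: 1.77
tcp_pos: [0.4342, 0.0346, 0.2133]
eef_rot: [[-0.945, 0.328, -0.0], [0.328, 0.945, -0.0], [0.0, -0.0, -1.0]]
contact_force: [0.8, -0.9, 0.4]
finger_gap: 0.0467
gripper_force: 0.0
```

Request:
apply_moves --plan '[[-0.1, [0, 0, 0.4], -7], [-0.1, [0, 0, 0.8], -14], [-0.1, [0, 0, 1.2], -21], [-0.1, [0, 0, 1.4], -27.3], [-0.1, [0, 0, 1.4], -27.3], [-0.1, [0, 0, 1.4], -27.3]]'

```text
time: 2.27
tcp_pos: [0.4338, 0.0331, 0.1998]
eef_rot: [[-0.991, -0.132, -0.001], [-0.132, 0.991, 0.0], [0.0, 0.0, -1.0]]
contact_force: [0.1, 0.1, 0.3]
finger_gap: 0.047
gripper_force: 0.0
```

```bash
python3 - <<'E'
from h import *
w=get_image("wrist");cv2.imwrite("pics/d.png",w["color"])
s=state();print(s["finger_gap"],s["qpos"].round(2),s["time"])
C=cloud(w);P=C.reshape(-1,3)
k=np.hypot(P[:,0]-.434,P[:,1]-.033)<.03;k&=(P[:,2]>.083)&(P[:,2]<.093);print(k.sum(),P[k].mean(0),P[k].min(0),P[k].max(0))
mv([.434,.0332,.126],97.8)
E
```

```text
0.046842438472741346 [-0.2   0.3   1.77  0.    1.07 -1.9 ] 2.3167
627 [0.43340471 0.03384789 0.08666035] [0.42455396 0.02364779 0.08300735] [0.444241   0.04411904 0.08949294]
shift [-0.02  0.01  7.39] turn -0.2 tcp [0.4339 0.033  0.1999] yang 97.6
```

View pics/d.png

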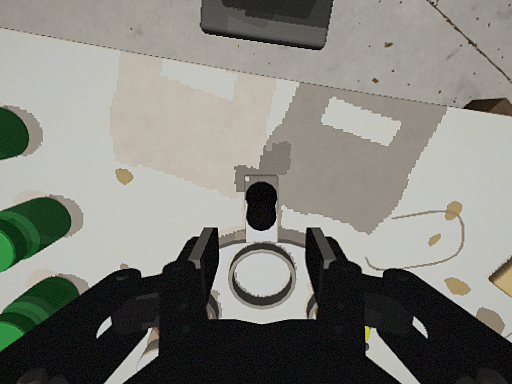

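The wrist view shows the knob at about (262,205) between the open fingers, with the empty nest behind it. The cloud puts the knob at (0.4334, 0.0338), which agrees with the top view. I'll descend around it.

Request:
apply_moves --plan '[[-0.1, [0, 0, 2], 0], [-0.1, [0, 0, 4], 0], [-0.1, [0, 0, 6], 0], [-0.1, [0, 0, 7.3], 0], [0.15, [0, 0, 7.3], 0], [0.15, [0, 0, 7.3], 0], [0.15, [0, 0, 7.3], 0], [0.15, [0, 0, 7.3], 0]]'

```text
time: 2.98
tcp_pos: [0.4343, 0.033, 0.1279]
eef_rot: [[-0.991, -0.135, 0.002], [-0.135, 0.991, -0.0], [-0.002, -0.001, -1.0]]
contact_force: [-0.5, 0.2, -0.5]
finger_gap: 0.0364
gripper_force: 0.0
```

Request:
apply_moves --plan '[[0.15, [0, 0.84, 0], 3], [0.15, [-0.09, 1.67, 0], 6], [0.15, [-0.2, 2.5, 0], 9], [0.15, [-0.35, 3.33, 0], 12], [0.15, [-0.55, 4.14, 0], 15], [0.15, [-0.78, 4.94, 0], 18], [0.15, [-1.06, 5.73, 0], 21], [0.15, [-1.38, 6.51, 0], 24], [0.15, [-1.74, 7.26, 0], 27], [0.15, [-2.14, 8, 0], 30], [0.15, [-2.58, 8.71, 0], 33], [0.15, [-3.06, 9.4, 0], 36], [0.15, [-3.57, 10.07, 0], 39], [0.15, [-4.11, 10.71, 0], 42], [0.15, [-4.69, 11.31, 0], 45], [0.15, [-5.29, 11.89, 0], 48], [0.15, [-5.93, 12.43, 0], 51], [0.15, [-6.6, 12.94, 0], 54], [0.15, [-7.29, 13.42, 0], 57], [0.15, [-8, 13.86, 0], 60]]'

```text
time: 4.65
tcp_pos: [0.4948, 0.1817, 0.1279]
eef_rot: [[-0.611, 0.792, 0.002], [0.792, 0.611, 0.0], [-0.001, 0.001, -1.0]]
contact_force: [-0.0, -0.3, -0.2]
finger_gap: 0.036
gripper_force: 0.0
```

```bash
python3 - <<'E'
from h import *
t=get_image("top");cv2.imwrite("pics/e.png",cv2.resize(t["color"][110:260,170:320],None,fx=4,fy=4))
s=state();print(s["finger_gap"],s["gripper_force"],s["contact_force"],s["time"],s["tcp_pos"])
E
```

```text
0.03621846132118151 0.0 [ 1.22802581 -0.53318039 -0.0433255 ] 4.7 [0.49591485 0.18222664 0.12795842]
```

View pics/e.png

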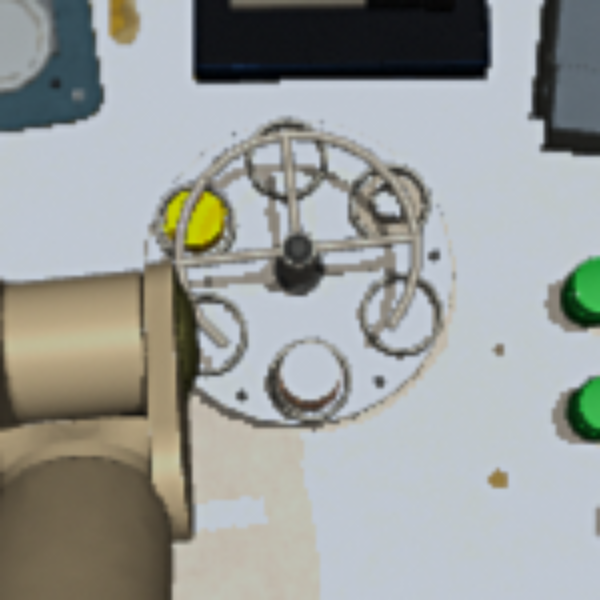

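The jar's white lid is now at the gap, at about crop (310,372). The cap and ferrule are still in their nests. I'll open, let it settle, rise straight up and measure.

Request:
apply_moves --plan '[[-0.1, [0, 0, 0], 0], [-0.1, [0, 0, 0], 0], [-0.1, [0, 0, 0], 0], [-0.1, [0, 0, 0], 0], [-0.1, [0, 0, -2], 0], [-0.1, [0, 0, -4], 0], [-0.1, [0, 0, -7], 0], [-0.1, [0, 0, -10], 0], [-0.1, [0, 0, -10], 0], [-0.1, [0, 0, -10], 0]]'

```text
time: 5.53
tcp_pos: [0.4945, 0.1811, 0.2282]
eef_rot: [[-0.613, 0.79, 0.003], [0.79, 0.613, 0.0], [-0.002, 0.003, -1.0]]
contact_force: [0.1, 0.1, -0.6]
finger_gap: 0.0469
gripper_force: 0.0
```

```bash
python3 - <<'E'
from h import *
t=get_image("top");C=cloud(t);P=C.reshape(-1,3)
g=np.array([.594-.085*np.cos(np.radians(7.8)),.0552-.085*np.sin(np.radians(7.8))]);print("gap",g)
k=(np.hypot(*(P[:,:2]-g).T)<.035)&(P[:,2]>.088)&(P[:,2]<.112);q=P[k];print("jar lid",k.sum(),q.mean(0),q.min(0),q.max(0),cv2.minEnclosingCircle(q[:,:2].astype(np.float32)))
w=get_image("wrist");W=cloud(w).reshape(-1,3)
kn=np.array([.594,.0552])+.16*np.array([np.cos(np.radians(127.8)),np.sin(np.radians(127.8))]);print("knob exp",kn)
for n,p,a,b in(("knob",kn,.083,.093),("jar",g,.094,.106)):
    k=(np.hypot(*(W[:,:2]-p).T)<.035)&(W[:,2]>a)&(W[:,2]<b);print(n,k.sum(),W[k].mean(0) if k.any() else 0)
mv([*g,.225],97.8)
E
```

```text
gap [0.50978643 0.04366418]
jar lid 181 [0.51005554 0.04455221 0.09956347] [0.48884846 0.02429358 0.08862642] [0.53186088 0.06456446 0.10726758] ((0.5103655457496643, 0.0446474514901638), 0.02183886617422104)
knob exp [0.49593487 0.1816248 ]
knob 501 [0.49508689 0.18475095 0.08675886]
jar 97 [0.49276445 0.03749011 0.099466  ]
shift [-11.83  -7.16   0.11] turn -60.0 tcp [0.4938 0.1811 0.2261] yang 37.8
```

Request:
apply_moves --plan '[[-0.65, [-1.3, -0.8, -0.5], -6.7], [-0.65, [-2.6, -1.6, -1], -13.3], [-0.65, [-3.9, -2.4, -1], -20], [-0.65, [-5.2, -3.1, -1], -26.7], [-0.65, [-6.5, -3.9, -1], -33.3], [-0.65, [-7.9, -4.7, -1], -40], [-0.65, [-9.2, -5.5, -1], -46.7], [-0.65, [-10.5, -6.3, -1], -53.3], [-0.65, [-11.8, -7.1, -1], -60], [-0.65, [-11.8, -7.1, -1], -60], [-0.65, [-11.8, -7.1, -1], -60], [-0.65, [-11.8, -7.1, -1], -60]]'

```text
time: 6.63
tcp_pos: [0.5103, 0.0449, 0.2362]
eef_rot: [[-0.991, -0.133, -0.002], [-0.133, 0.991, 0.0], [0.002, 0.001, -1.0]]
contact_force: [-0.3, 0.4, 0.5]
finger_gap: 0.0704
gripper_force: 0.0
```

```bash
python3 - <<'E'
from h import *
s=state();print(s["finger_gap"],s["qpos"].round(2))
w=get_image("wrist");cv2.imwrite("pics/f.png",w["color"]);W=cloud(w).reshape(-1,3)
k=(np.hypot(*(W[:,:2]-[.51,.0445]).T)<.03)&(W[:,2]>.094)&(W[:,2]<.106);q=W[k];print(k.sum(),q.mean(0),cv2.minEnclosingCircle(q[:,:2].astype(np.float32)))
mv([.5102,.0445,.127],97.8)
E
```

```text
0.07043846374574413 [-0.14  0.38  1.51  0.    1.25 -1.85]
2320 [0.50757669 0.04563572 0.09918662] ((0.5084724426269531, 0.045905958861112595), 0.02175731211900711)
shift [ 1.000e-02 -7.000e-02  1.094e+01] turn -0.1 tcp [0.5103 0.0451 0.2364] yang 97.7
```

View pics/f.png

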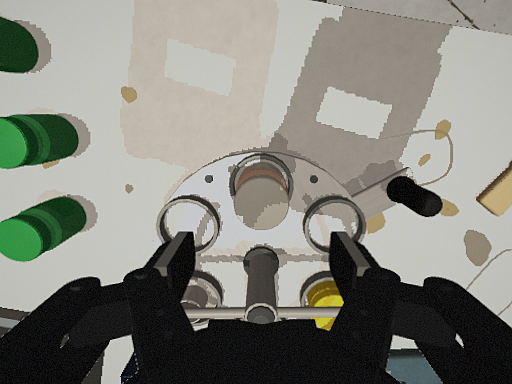

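The wrist view shows the jar lid at about (262,205) between the fingers, measured at (0.509, 0.0455). I'll descend and grip gently.

Request:
apply_moves --plan '[[-0.65, [0, 0, 2.5], 0], [-0.65, [0.1, 0, 5], 0], [-0.65, [0.1, 0, 7], 0], [-0.65, [0.1, 0, 9], 0], [-0.65, [0.1, 0, 10.5], 0], [-0.65, [0.1, 0, 11], 0], [-0.65, [0.1, 0, 11], 0], [-0.4, [0.1, 0, 11], 0], [-0.2, [0.1, 0, 11], 0], [0, [0.1, 0, 11], 0], [0.2, [0.1, 0, 11], 0], [0.2, [0.1, 0, 11], 0], [0.2, [0.1, 0, 11], 0], [0.2, [0.1, 0, 11], 0], [0.2, [0.1, 0, 11], 0], [0.2, [0.1, 0, 11], 0]]' --grip_force 35

```text
time: 8.02
tcp_pos: [0.51, 0.0444, 0.1281]
eef_rot: [[-0.991, -0.136, 0.002], [-0.136, 0.991, -0.0], [-0.002, -0.0, -1.0]]
contact_force: [-1.3, 1.1, 6.6]
finger_gap: 0.0433
gripper_force: 35.4
```

Request:
apply_moves --plan '[[0.2, [0, 0, -0.5], 0], [0.2, [0, 0, -1], 0], [0.2, [0, 0, -1.5], 0], [0.2, [0, 0, -2], 0], [0.2, [0, 0, -2.5], 0], [0.2, [0, 0, -3], 0], [0.2, [0, 0, -4], 0], [0.2, [0, 0, -5], 0], [0.2, [0, 0, -6], 0], [0.2, [0, 0, -7], 0], [0.2, [0, 0, -8], 0], [0.2, [0, 0, -9], 0], [0.2, [0, 0, -10], 0], [0.2, [0, 0, -11], 0], [0.2, [0, 0, -12], 0], [0.2, [0, 0, -13], 0], [0.2, [0, 0, -14], 0], [0.2, [0, 0, -15], 0], [0.2, [0, 0, -15], 0], [0.2, [0, 0, -15], 0]]'

```text
time: 9.68
tcp_pos: [0.5095, 0.0444, 0.2772]
eef_rot: [[-0.991, -0.136, 0.001], [-0.136, 0.991, -0.0], [-0.001, -0.0, -1.0]]
contact_force: [0.5, -0.6, -2.2]
finger_gap: 0.0437
gripper_force: 36.1
```

Request:
apply_moves --plan '[[0.2, [0, 0, 0], 0], [0.2, [0, 0, 0], 0], [0.2, [0, 0, 0], 0], [0.2, [0, 0, 0], 0], [0.2, [0, 0, 0], 0], [0.2, [0, 0, 0], 0]]'

```text
time: 10.18
tcp_pos: [0.5096, 0.0443, 0.2768]
eef_rot: [[-0.991, -0.136, -0.0], [-0.136, 0.991, 0.0], [0.0, 0.0, -1.0]]
contact_force: [-0.5, 0.5, -1.4]
finger_gap: 0.0433
gripper_force: 36.1
```

```bash
python3 - <<'E'
from h import *
s=get_image("scene");w=get_image("wrist")
a=cv2.resize(s["color"][120:250,180:320],None,fx=4,fy=4)
b=cv2.resize(w["color"],(693,520));cv2.imwrite("pics/g.png",a);cv2.imwrite("pics/h.png",b)
W=cloud(w);k=(np.hypot(W[...,0]-.51,W[...,1]-.0445)<.03)&(W[...,2]>.15)&(W[...,2]<.28)
for lo in np.arange(.15,.28,.01):
    m=k&(W[...,2]>=lo)&(W[...,2]<lo+.01)
    if m.any():print(lo.round(2),m.sum(),W[m].mean(0).round(4))
st=state();print(st["finger_gap"],st["gripper_force"],st["contact_force"])
E
```

```text
0.18 162 [0.4885 0.0423 0.1868]
0.19 314 [0.4887 0.0424 0.1956]
0.2 444 [0.4895 0.0426 0.2055]
0.21 746 [0.4913 0.0422 0.2153]
0.22 1565 [0.4928 0.042  0.2258]
0.23 954 [0.4946 0.0413 0.2353]
0.24 8426 [0.5041 0.0451 0.2472]
0.25 383 [0.4969 0.0364 0.2559]
0.26 238 [0.4962 0.0372 0.2628]
0.27 1773 [0.4942 0.0413 0.2768]
0.043342743322765755 36.105934798833914 [ 0.90249854 -0.68155366 -1.45980054]
```

View pics/g.png

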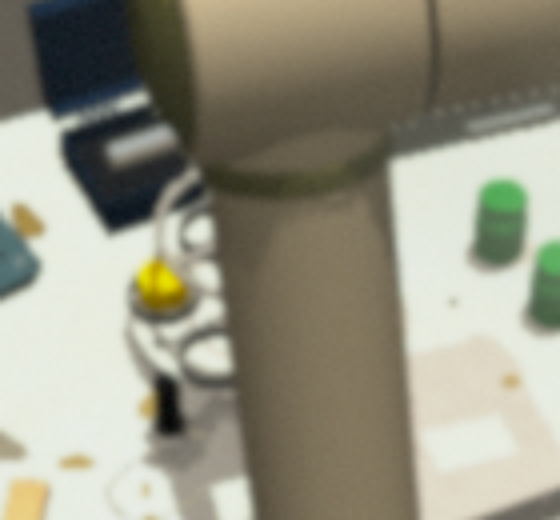

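View pics/h.png

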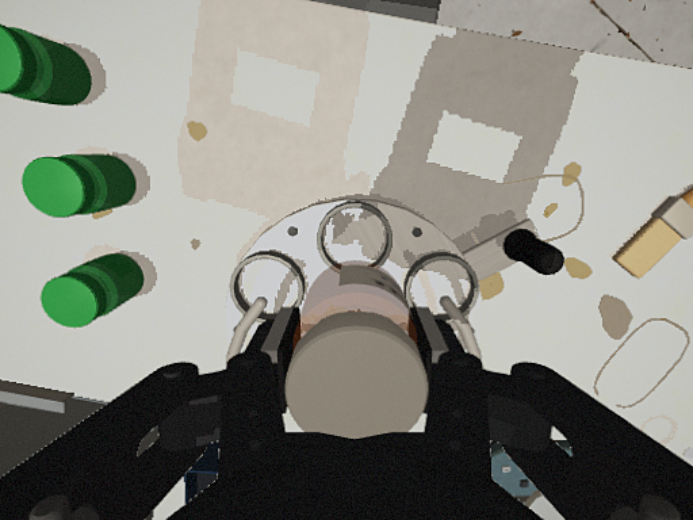

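The jar is held with its lid top at z = 0.247, so its underside is about 0.18 m up, and the nest below is empty. I'll check the tilt, then hand in if it's upright.

```bash
python3 - <<'E'
from h import *
W=cloud(get_image("wrist"));P=W.reshape(-1,3)
k=(np.hypot(P[:,0]-.509,P[:,1]-.0445)<.019)&(abs(P[:,2]-.248)<.006);q=P[k]
for _ in range(3):
    A=np.c_[q[:,:2]-[.509,.0445],np.ones(len(q))];x=np.linalg.lstsq(A,q[:,2],rcond=None)[0];r=q[:,2]-A@x;q=q[abs(r)<2.5*r.std()]
print(len(q),x,r.std())
kn=(np.hypot(P[:,0]-.496,P[:,1]-.1816)<.03)&(P[:,2]>.083)&(P[:,2]<.093);m=P[kn][:,:2].mean(0)-[.594,.0552];print("dial",np.degrees(np.arctan2(m[1],m[0]))-187.8)
s=state();print(s["joint_velocities"].round(3))
if np.hypot(*x[:2])<.06: print(close_job())
E
```

```text
5620 [-0.00047653 -0.00348771  0.24801391] 0.0005068931958120396
dial -59.80811129012983
[ 0.001 -0.001 -0.001 -0.     0.001 -0.002]
the job is handed in; nothing more can be done
None
```

I turned the carousel one click clockwise (dial about −1.04 rad), lifted the jar about 15 cm out of its nest at the gap, and handed the job in with the jar still held there, upright and steady (lid tilt under 0.01 rad); the interface returned no verdict.

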